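# Pop the hatch of the curing chamber that holds the finished mounts

## Task

The two resin mounts in the twin curing unit are done and need to air. Press down on the front edge of the hatch over the chamber that holds them, far enough for its push-push latch to let go, then take your fingers out of the way so that the hatch springs fully open, and watch for two seconds, without touching it, that it stays up; do not push it back once it has popped. Leave the other hatch shut, and do not move the mounts, the tweezers, the jar or the marker: nothing in this job is picked up.

Things in the scene. Friction and masses are not known exactly. Their poses are not given: they have to be found in the camera images.
- unit: bench-top curing unit with two chambers side by side, light grey housing with a sloping front, 198 x 250 mm, deck 80 mm and hatches 105 mm above the worktop; fixed to the worktop. Origin on the worktop under the middle of the housing; its x axis points from the sloping front to the back (the hinges), y to its left as seen from the front, z up. It may stand turned by up to 0.3 rad.
- hatch_l_press (a point): middle of the light, ribbed touch pad (18 x 44 mm) on top of the left hatch (unit's +y side), 13 mm behind the hatch's front edge and 105 mm from the hinge line: the place to press, straight down, with the tips of the shut fingers. Pressing in takes 3.5 to 4 N over about 5 mm, then the pad stands on a hard stop; the latch lets go once the pad has reached the stop and the finger rises again.
- hatch_r_press (a point): the same point on the right hatch (unit's -y side), which is alike
- hatch_l (a joint): left hatch's hinge, rad: 0 latched shut, negative when pressed in (stop at -0.05), 1.2 fully open; a damped spring opens it in about one second and holds it up. Pushing an open hatch down to its stop latches it again.
- hatch_r (a joint): right hatch's hinge, rad, the same as for the left one
- mount_tan: tan resin mount, a disc 30 mm across and 18 mm high, origin at the centre of its underside; it stands in the carrier in one of the two chambers, about 34 mm above the worktop, and is seen through the amber window
- mount_black: black resin mount, a disc 30 mm across and 20 mm high, origin at the centre of its underside; it stands next to the tan one in the same carrier
- carrier_full_mid (a point): centre of the top of the white carrier (76 x 86 x 12 mm, fixed, 3 mm rim, a rib between its two places) that holds the two mounts; it lies in the left or the right chamber. The other chamber has the same carrier, empty.
- tweezers: steel tweezers, 137 x 14 x 8 mm, lying in front of the unit; origin at the centre of the underside
- jar: clear jar with a yellow screw lid, 74 mm across and 82 mm high, standing to the right of the unit; origin at the centre of its underside
- marker_black: grey marker with a black cap, 135 x 13 x 14 mm, lying to the left of the unit; origin at the centre of its underside
- hatch_l_hinge (a point): middle of the left hatch's hinge line, which runs along the unit's y axis. The hatch is a dark frame with an amber window, 108 mm wide, 118 mm from hinge line to front edge. When released it follows the finger up with at most 4 N and swings up and back about this line, so the finger gets clear by going up and towards the front of the unit (its -x side).

How it is judged:
On the way, in this order (a step that is already met when the one before it is completed fails the run):
1. the hatch over the mounts is pressed down, by at least 2.6 mm at the pad (((y of carrier_full_mid in the frame of unit above 0 m and value of joint hatch_l below -0.025 rad) or (y of carrier_full_mid in the frame of unit below 0 m and value of joint hatch_r below -0.025 rad))).
2. it has popped open and stays up for two seconds, untouched (((y of carrier_full_mid in the frame of unit above 0 m and value of joint hatch_l above 1.05 rad and contact force between each of the arm, the fingers and hatch_l below 0.1 N) or (y of carrier_full_mid in the frame of unit below 0 m and value of joint hatch_r above 1.05 rad and contact force between each of the arm, the fingers and hatch_r below 0.1 N))), for 2 s.
At the end, for the whole second after the job is handed in: The hatch over the mounts stands open (hinge above 1.05 rad of 1.2), the other hatch is latched shut (within 0.02 rad of 0), and both mounts lie at rest in their carrier (((y of carrier_full_mid in the frame of unit above 0 m and value of joint hatch_l above 1.05 rad and value of joint hatch_r between -0.02 and 0.02 rad) or (y of carrier_full_mid in the frame of unit below 0 m and value of joint hatch_r above 1.05 rad and value of joint hatch_l between -0.02 and 0.02 rad)) and horizontal distance between each of mount_tan, mount_black and carrier_full_mid below 0.03 m and linear speed of each of mount_tan, mount_black below 0.02 m/s); the robot touches nothing.
It fails at once if the hatch of the empty chamber is pressed in or opened ((y of carrier_full_mid in the frame of unit above 0 m and (value of joint hatch_r below -0.02 rad or value of joint hatch_r above 0.04 rad)) or (y of carrier_full_mid in the frame of unit below 0 m and (value of joint hatch_l below -0.02 rad or value of joint hatch_l above 0.04 rad))).
It fails at once if a hatch that has popped is pushed back towards shut ((value of joint hatch_l between 0.2 and 1 rad and velocity of joint hatch_l below -0.6 rad/s) or (value of joint hatch_r between 0.2 and 1 rad and velocity of joint hatch_r below -0.6 rad/s)).
It fails at once if the popped hatch is pried, pulled or pushed with more than 10 N ((value of joint hatch_l above 0.3 rad and contact force between the fingers and hatch_l above 10 N) or (value of joint hatch_r above 0.3 rad and contact force between the fingers and hatch_r above 10 N)).
It fails at once if a mount is moved or lifted (more than 10 mm) (distance of any of mount_tan, mount_black from where it was at the start of the episode above 0.01 m).
It fails at once if the tweezers, the jar or the marker are moved or lifted (more than 15 mm) (distance of any of tweezers, jar, marker_black from where it was at the start of the episode above 0.015 m).
It also fails if it takes over 40 s, if anything falls off the work surface, if the arm or the gripper's body presses on something with over 40 N, if the wrist force passes 120 N, or if a joint passes its speed limit or range.

## Robot

A 6-joint arm with a two-finger parallel gripper is mounted at the origin on a cart in front of the work surface, level with it; the furniture and walls round the work are solid. World frame = base frame: x ahead of the robot, y to its left, z up, the work surface at z = 0. Lengths are in m, angles in rad, forces in N, time in s.
With the tool pointing down it reaches from about 0.425 to 0.95 m from the base axis. Payload 14.7 kg.
Tool frame: the origin (TCP) lies at the very end of the fingers, on their centre line; the grasp point (between the pads) lies 19 mm behind it; z points along the fingers, y is the direction in which the jaws open and shut (so a half turn about z gives the same grasp; the last joint's range is limited). The gripper opens to 85 mm and grips with 20 to 120 N. Pads are 22 mm wide; open, the fingers measure 114 mm over their backs; the gripper's body (76 mm by 85 mm) begins 54 mm behind the grasp point. The pads swing forward as they close: fully open they stand 13 mm farther back than shut.
Start: joints at [-1.255, 0.48, 1.596, -0, 1.065, -0.047], TCP at [0.231, -0.608, 0.231] pointing down, gripper open.
Joint ranges: [-2.75, 2.75], [-0.82, 2.05], [0.23, 2.67], [-1.56, 4.7], [0.09, 2.69], [-2.92, 2.92]. Speed limits (rad/s): [1.89, 1.89, 2.39, 3.01, 3.01, 3.01].

## Interface

Orientations are given as a rotation vector (axis times angle).
In Python, from workcell import bot, imaging gives the robot as it stands.
- The arm moves only by the tool send_rows, never from a script. Its argument "steps" is a list that holds one entry, the list of rows, each a list of 6 numbers: the shift along the tool's x, y, z in units of 0.04 m (1.0 is 0.04 m), then the turn, a rotation vector about the tool's x, y, z in units of 8 degrees (1.0 is 8 degrees). In form: [[[tx, ty, tz, ax, ay, az], ...]]. A call has 1 to 10 rows; each row shifts and turns the commanded pose from where the row before left it, along the tool's axes as they then stand; what a row does not reach is not made up. A row lasts 1/10 s, in which the tool goes at most 50 mm and 8.59 degrees, less where a joint would pass 70% of its speed; a pose out of reach is approached as far as the arm can. A call with a number of a shift or a turn outside -1 to 1 is refused whole. A call with a gripper value outside its range is refused whole. "hand" is the opening, from 0 (shut) to 1 (fully open), set as the call begins (left out, the last holds). The fingers move at their own pace and stop on an object; the grip force is fixed at half the most. Time passes only in rows, so rows that do not move let the fingers close. It gives the time, the measured TCP pose, the force and the opening at its end, in the units of the state.
- bot.get_obs(): the state, without advancing time (a new reading comes with each control period).
- imaging.get_image(name): name is "side" or "top"; returns a dict with "pixels" (480x640x3 uint8, red, green, blue), "K" (3x3 intrinsics, pixels), "R" (3x3) and "t" (3): a world point X has camera coordinates R X + t. Camera axes: x right, y down, z forward; pixel columns grow to the right and rows downward; lengths in m; the calibration is good to about 2 mm. A picture is of the moment at which its call begins. There is no depth.
- bot.hand_in(): hands the job in, once; it reports no verdict.
The state is a dict: "time_s": time; "joint_pos": joint angles; "joint_vel": joint speeds; "joint_efforts": joint torques, N m; "position": TCP position; "ee_rot": TCP orientation; "ft_force": force on the tool from outside, world axes, zero at the start; "torque": the same for the moment, N m; "opening": finger opening in m.
Only numpy, scipy, OpenCV 4.12 (cv2) and the standard library are available. Lean on these libraries where they do the work, as an engineer would, in place of code of your own. Each camera call takes 0.05 s, during which the arm holds its last target.

## Working session

There is one attempt and no reset: what is moved stays moved. The work goes in short steps, Python scripts to look and compute and a tool call to move; the robot and the scene stay as the last step left them, time stands still between calls to the robot, and variables do not carry over. Pictures are saved under pics/ and viewed, and the job is handed in when it is done.

Besides the shell and the picture viewer there is one more tool, called after "Call:" as a command line: name --argument value ..., lists and objects as JSON in quotes. send_rows: Moves the arm, as the interface text tells. Its arguments: {"type":"object","properties":{"steps":{"type":"array"},"hand":{"type":"number"}},"required":["steps"]}

```bash
mkdir -p pics; python3 - <<'E'
from workcell import bot, imaging
import cv2,pickle
for n in("side","top"):
    d=imaging.get_image(n); pickle.dump(d,open(n+".pkl","wb"))
    cv2.imwrite(f"pics/{n}0.png",d["pixels"][:,:,::-1]); print(n,d["K"],d["R"],d["t"])
o=bot.get_obs();print(o["position"],o["ee_rot"],o["time_s"],o["opening"],o["ft_force"])
E
```

```text
side [[456.24318777   0.         315.78094923]
 [  0.         456.24318777 235.21918443]
 [  0.           0.           1.        ]] [[ 0.99970063 -0.02020995 -0.0137919 ]
 [-0.02316412 -0.60023585 -0.79948755]
 [ 0.00787921  0.79956768 -0.6005243 ]] [-0.55575227  0.10501378  0.90480553]
top [[481.08821545   0.         313.81157712]
 [  0.         481.08821545 242.98999782]
 [  0.           0.           1.        ]] [[-0.00843369 -0.99995422  0.0045203 ]
 [-0.99807548  0.00813995 -0.06147413]
 [ 0.06143452 -0.00503006 -0.99809844]] [0.01051019 0.55937234 0.94145173]
[ 0.23059957 -0.60731757  0.2307329 ] [-3.08896241e+00 -5.66551958e-01  1.99272018e-04] 0.1 0.08568851098001555 [ 0.58286905 -0.15893928 -1.19804701]
```

View pics/top0.png

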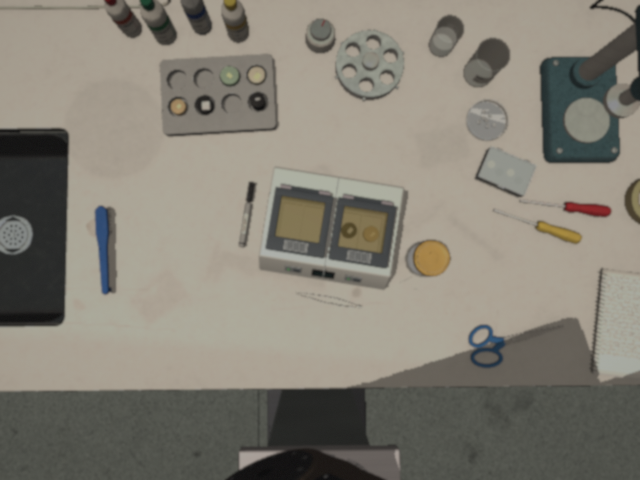

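View pics/side0.png

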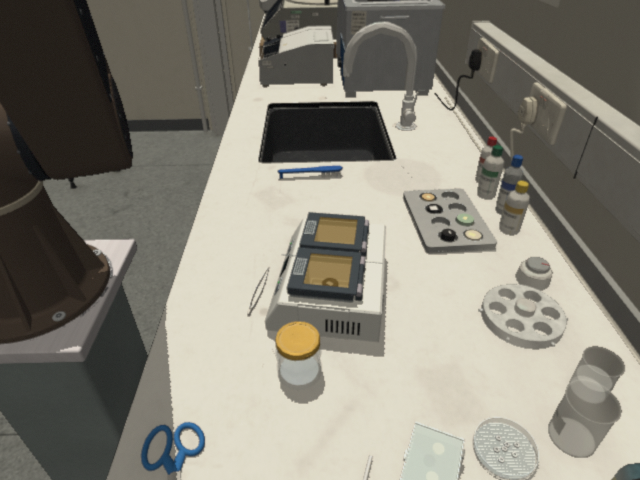

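The top view shows two discs under the window of the right-hand hatch at about (348,230) and (371,233), and the left window is empty. The side view agrees: there is a disc in the nearer hatch at (330,283). Next I'll measure the pads.

```bash
cat > h.py <<'E'
import numpy as np
def cast(d,u,v,z):
    K,R,t=d["K"],np.array(d["R"]),np.array(d["t"])
    r=R.T@np.linalg.inv(K)@np.array([u,v,1.]);c=-R.T@t
    return c+r*(z-c[2])/r[2]
def proj(d,X):
    p=d["K"]@(d["R"]@np.array(X)+d["t"]);return p[:2]/p[2]
E
python3 - <<'E'
import pickle,cv2,numpy as np
t=pickle.load(open("top.pkl","rb"));s=pickle.load(open("side.pkl","rb"))
a=t["pixels"][160:315,250:450,::-1];cv2.imwrite("pics/topz.png",cv2.resize(a,None,fx=4,fy=3.8709677,interpolation=cv2.INTER_CUBIC) if 0 else cv2.resize(a,(774,600),interpolation=cv2.INTER_CUBIC))
b=s["pixels"][205:345,250:400,::-1];cv2.imwrite("pics/sidez.png",cv2.resize(b,(600,560),interpolation=cv2.INTER_CUBIC))
from h import *
# pads: light pixels within hatch region
g=cv2.cvtColor(t["pixels"],cv2.COLOR_RGB2GRAY)
print(g[236:266:1,340:380:2])
E
```

```text
[[102 105  82  73  70  71  80 100 113 113 116 107  99 105 106 111 112 106
  105 105]
 [104 112  98  84  79  81  95 110 115 113 116 110  99 104 106 108 107 105
  105 107]
 [107 116 110 101  97  99 108 115 114 113 116 114 101 101 105 106 106 106
  106 108]
 [110 117 115 113 110 111 115 116 114 113 116 116 105  98 103 106 105 105
  109 109]
 [112 117 117 116 116 116 116 116 115 114 116 116 110 100 100 103 104 106
  113 110]
 [113 117 117 117 117 117 117 116 115 114 116 116 114 107 103 104 107 109
  114 110]
 [115 117 117 117 117 116 118 117 114 114 117 116 116 114 110 109 111 114
  116 110]
 [115 117 117 117 117 117 117 117 114 115 116 116 116 116 115 114 115 116
  116 110]
 [114 117 117 117 117 117 118 117 114 116 116 116 116 116 117 116 116 117
  116 110]
 [108 113 113 115 116 117 116 117 114 115 117 117 117 116 116 117 117 117
  116 111]
 [ 94  98 103 108 111 113 116 116 113 116 117 117 116 117 116 117 117 116
  116 111]
 [ 77  81  86  94  97 103 108 111 110 114 116 117 117 117 116 117 117 116
  114 111]
 [ 72  72  74  78  82  87  94  97 100 107 111 113 115 116 116 116 117 116
  115 
[... 750 characters left out ...]
  81  70
   70  70]
 [ 73  73  75 102 117 109 108 112 106 103 106 104 101 107 115 115  80  70
   70  70]
 [ 77  76  75  95 106 107 110 111 108 108 108 103 102 107 115 109  76  70
   70  70]
 [100  91  82  84  88  95 102 104 107 111 108 106 106 108 116 104  73  72
   70  71]
 [136 125 110  99  92  90  87  89  97 102 101 106 110 109 116 100  72  71
   70  70]
 [163 155 144 136 125 115 101  96  93  88  87  95 102 101 112  98  72  71
   72  71]
 [172 171 166 163 156 148 138 132 118 103  96  92  88  87  98  89  72  71
   71  71]
 [174 173 173 172 170 167 163 160 150 139 131 118 103  95  91  82  74  73
   71  71]
 [174 174 174 174 174 173 173 172 168 164 161 149 139 131 118 102  95  87
   75  72]]
```

View pics/topz.png

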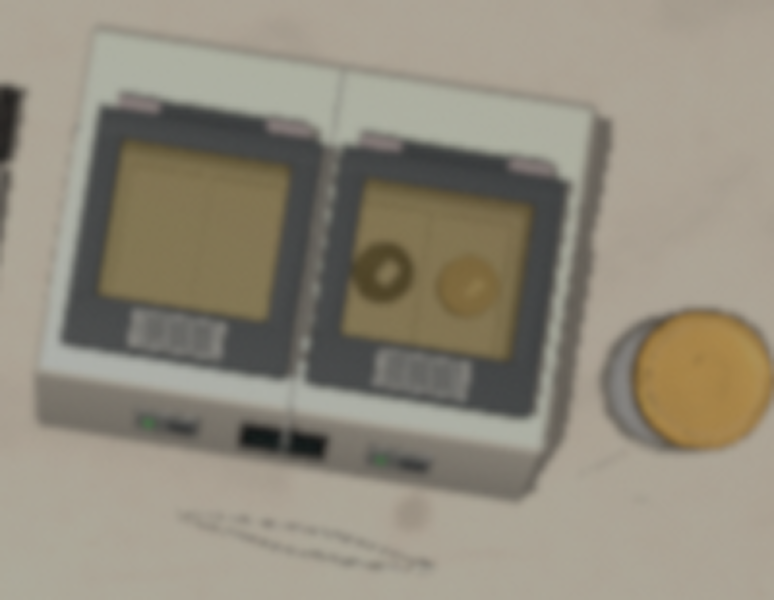

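View pics/sidez.png

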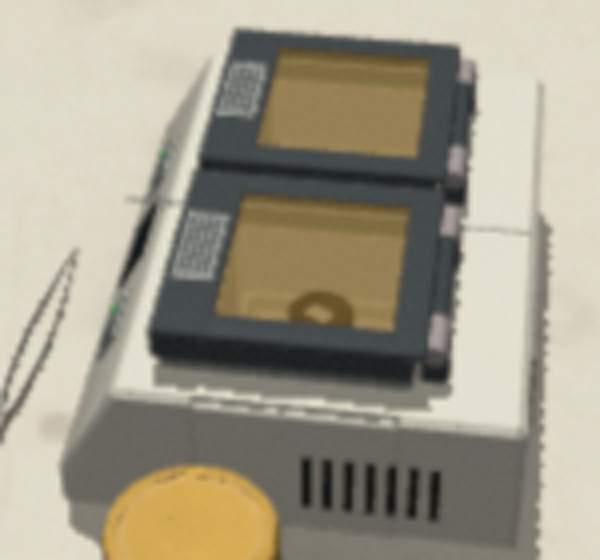

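```bash
python3 - <<'E'
import pickle
from h import *
from scipy.spatial.transform import Rotation as Ro
t=pickle.load(open("top.pkl","rb"));s=pickle.load(open("side.pkl","rb"))
f=lambda u,v:(u/3.87+250-.4,v/3.871+160-.4)
g=lambda u,v:(u/4+250-.4,v/4+205-.4)
for nm,p in [("padR",(422,374)),("padL",(178,333)),("fl",(305,381)),("fr",(531,417)),("bl",(345,146)),("br",(572,180)),("Lfl",(62,343)),("Lbl",(100,105)),("Lfr",(290,376))]:
    print(nm,cast(t,*f(*p),.105))
for nm,p in [("padR",(201,244)),("padL",(242,89))]: print("side",nm,cast(s,*g(*p),.105))
c=cast(t,*f(574,400),.082) ;print(c)
print("jar",cast(t,*f(705,380),.082))
o=__import__("workcell").bot.get_obs();print(Ro.from_rotvec(o["ee_rot"]).as_matrix())
E
```

```text
padR [ 0.52942457 -0.0745166   0.105     ]
padL [0.54953005 0.03930331 0.105     ]
fl [ 0.5266098 -0.0198324  0.105    ]
fr [ 0.50894638 -0.12510191  0.105     ]
bl [ 0.6369839  -0.03979305  0.105     ]
br [ 0.62005221 -0.1463713   0.105     ]
Lfl [0.54529608 0.09350673 0.105     ]
Lbl [0.6573244  0.07536692 0.105     ]
Lfr [ 0.52900144 -0.01285267  0.105     ]
side padR [ 0.52838164 -0.07268876  0.105     ]
side padL [0.54724815 0.04083375 0.105     ]
[ 0.51712881 -0.14945855  0.082     ]
jar [ 0.52618704 -0.21252367  0.082     ]
[[ 9.34909904e-01  3.54885003e-01 -3.23960820e-04]
 [ 3.54885144e-01 -9.34909303e-01  1.06284847e-03]
 [ 7.43149976e-05 -1.10863644e-03 -9.99999383e-01]]
```

The right chamber holds the mounts. Its press point is about (0.529, -0.0735, 0.105) and the two views agree within 2 mm; the unit's yaw is about -0.17 rad. I'll move over it at height with the fingers shut.

Call:
send_rows --steps '[[[0.73, -0.61, 0, 0, 0, 0], [0.73, -0.61, 0, 0, 0, 0], [0.73, -0.61, 0, 0, 0, 0], [0.73, -0.61, 0, 0, 0, 0], [0.73, -0.61, 0, 0, 0, 0], [0.73, -0.61, 0, 0, 0, 0], [0.73, -0.61, 0, 0, 0, 0], [0.73, -0.61, 0, 0, 0, 0]]]' --hand 0

```text
time_s: 0.9
position: [0.3802, -0.3408, 0.2312]
ee_rot: [-3.09, -0.566, 0.0]
ft_force: [0.9, 0.1, 1.2]
opening: 0.0001
```

Call:
send_rows --steps '[[[0.73, -0.61, 0, 0, 0, 0], [0.73, -0.61, 0, 0, 0, 0], [0.73, -0.61, 0, 0, 0, 0], [0.73, -0.61, 0, 0, 0, 0], [0.73, -0.61, 0, 0, 0, 0], [0.73, -0.61, 0, 0, 0, 0], [0.73, -0.61, 0, 0, 0, 0], [0.73, -0.61, 0, 0, 0, 0]]]'

```text
time_s: 1.7
position: [0.5293, -0.0753, 0.2312]
ee_rot: [-3.09, -0.567, 0.001]
ft_force: [0.4, -0.9, 0.1]
opening: -0.0002
```

Call:
send_rows --steps '[[[0, 0, 0, 0, 0, 0.76], [0, 0, 0, 0, 0, 0.76], [0, 0, 0, 0, 0, 0.76], [0, 0, 0, 0, 0, 0.76], [0, 0, 0, 0, 0, 0.76], [0, 0, 0, 0, 0, 0], [0, 0, 0, 0, 0, 0]]]'

```text
time_s: 2.4
position: [0.5288, -0.0769, 0.2312]
ee_rot: [-3.131, 0.258, 0.001]
ft_force: [0.4, -0.1, 0.7]
opening: 0.0001
```

Call:
send_rows --steps '[[[0, -0.08, 0.6, 0, 0, 0], [0, 0, 0.6, 0, 0, 0], [0, 0, 0.6, 0, 0, 0], [0, 0, 0.5, 0, 0, 0], [0, 0, 0.2, 0, 0, 0], [0, 0, 0, 0, 0, 0], [0, 0, 0, 0, 0, 0]]]'

```text
time_s: 3.1
position: [0.5299, -0.0738, 0.1319]
ee_rot: [3.131, -0.262, 0.001]
ft_force: [1.1, -0.1, 0.0]
opening: 0.0001
```

```bash
python3 - <<'E'
from workcell import imaging
import cv2
for n,(a,b,c,d) in dict(side=(180,360,220,440),top=(160,315,250,450)).items():
    p=imaging.get_image(n)["pixels"][a:b,c:d,::-1]
    cv2.imwrite(f"pics/{n}1.png",cv2.resize(p,None,fx=3.2,fy=3.2,interpolation=cv2.INTER_CUBIC))
E
```

```text
(no output)
```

View pics/side1.png

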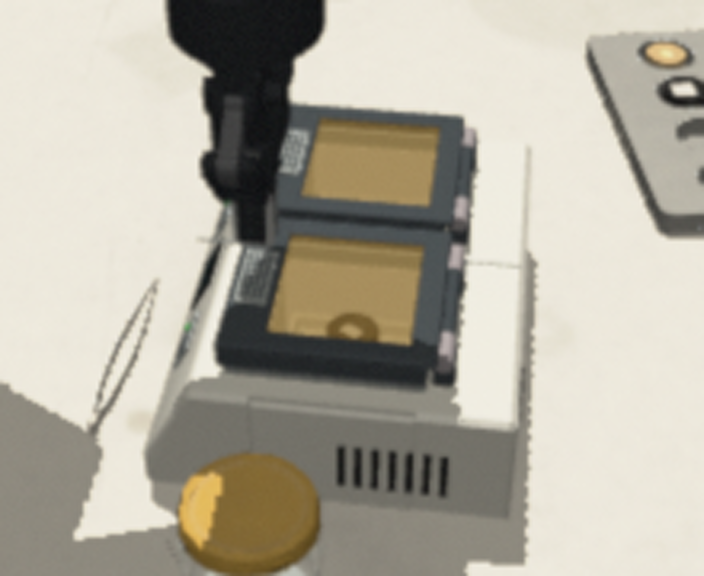

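View pics/top1.png

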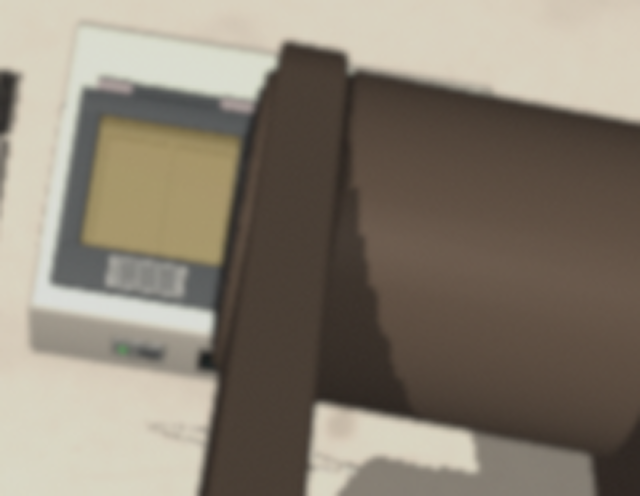

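The side view shows the shut fingertip at zoom (252,240), just above the right hatch's pad at (255,278). It matches the projected TCP. Next I'll descend in small steps and watch the force.

Call:
send_rows --steps '[[[0, 0, 0.3, 0, 0, 0], [0, 0, 0.2, 0, 0, 0], [0, 0, 0.1, 0, 0, 0], [0, 0, 0.05, 0, 0, 0], [0, 0, 0, 0, 0, 0], [0, 0, 0, 0, 0, 0]]]'

```text
time_s: 3.8
position: [0.5294, -0.0737, 0.1054]
ee_rot: [-3.13, 0.263, 0.0]
ft_force: [-1.5, 0.3, 1.8]
opening: -0.0001
```

Call:
send_rows --steps '[[[0, 0, 0.03, 0, 0, 0], [0, 0, 0.03, 0, 0, 0], [0, 0, 0.03, 0, 0, 0], [0, 0, 0, 0, 0, 0]]]'

```text
time_s: 4.2
position: [0.5295, -0.0737, 0.1016]
ee_rot: [-3.131, 0.263, 0.0]
ft_force: [-1.6, 0.1, 1.7]
opening: -0.0
```

Call:
send_rows --steps '[[[0, 0, 0.03, 0, 0, 0], [0, 0, 0.03, 0, 0, 0], [0, 0, 0, 0, 0, 0]]]'

```text
time_s: 4.5
position: [0.5295, -0.0737, 0.0998]
ee_rot: [3.131, -0.263, 0.0]
ft_force: [-5.6, 1.3, 18.0]
opening: 0.0003
```

Call:
send_rows --steps '[[[0, 0, 0.03, 0, 0, 0], [0, 0, 0, 0, 0, 0]]]'

```text
time_s: 4.7
position: [0.5295, -0.0738, 0.099]
ee_rot: [3.13, -0.263, 0.001]
ft_force: [-8.4, 1.1, 28.1]
opening: 0.0001
```

The force reached 28 N, so the pad is on its hard stop. Now I'll retreat up and towards the front.

Call:
send_rows --steps '[[[-0.1, 0, -0.5, 0, 0, 0], [-0.7, 0, -0.8, 0, 0, 0], [-0.7, 0, -0.8, 0, 0, 0], [-0.5, 0, -0.9, 0, 0, 0], [0, 0, -0.9, 0, 0, 0], [0, 0, -0.9, 0, 0, 0], [0, 0, 0, 0, 0, 0], [0, 0, 0, 0, 0, 0]]]'

```text
time_s: 5.5
position: [0.4511, -0.0605, 0.2908]
ee_rot: [3.13, -0.263, 0.004]
ft_force: [0.1, 0.7, -0.6]
opening: 0.0001
```

```bash
python3 - <<'E'
from workcell import imaging
import cv2
p=imaging.get_image("side")["pixels"][120:360,180:480,::-1]
cv2.imwrite(f"pics/side2.png",cv2.resize(p,None,fx=2.4,fy=2.4,interpolation=cv2.INTER_CUBIC))
E
```

```text
(no output)
```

View pics/side2.png

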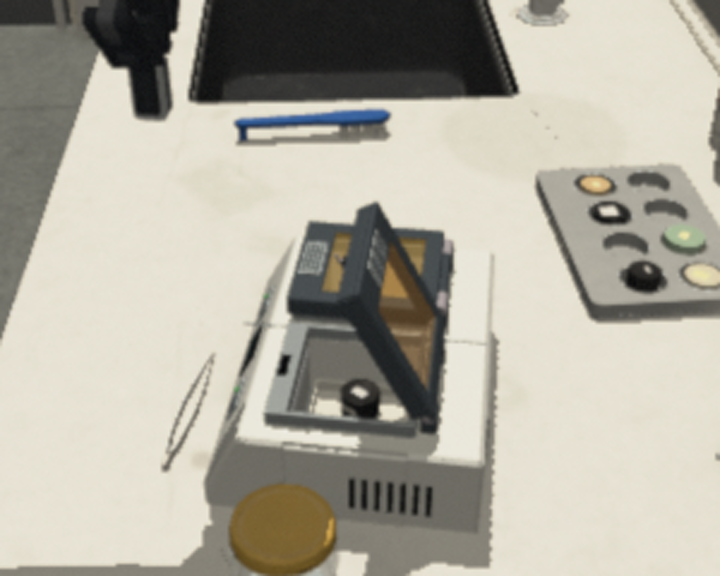

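The right hatch is swinging open, with its front edge at zoom (372,208). The black mount is in place at (360,400), and the gripper is well clear at the upper left. I'll wait with the arm still.

Call:
send_rows --steps '[[[0, 0, 0, 0, 0, 0], [0, 0, 0, 0, 0, 0], [0, 0, 0, 0, 0, 0], [0, 0, 0, 0, 0, 0], [0, 0, 0, 0, 0, 0], [0, 0, 0, 0, 0, 0], [0, 0, 0, 0, 0, 0], [0, 0, 0, 0, 0, 0], [0, 0, 0, 0, 0, 0], [0, 0, 0, 0, 0, 0]]]'

```text
time_s: 6.55
position: [0.4506, -0.0604, 0.2901]
ee_rot: [-3.131, 0.263, -0.0]
ft_force: [1.1, -0.5, -0.0]
opening: 0.0002
```

Call:
send_rows --steps '[[[0, 0, 0, 0, 0, 0], [0, 0, 0, 0, 0, 0], [0, 0, 0, 0, 0, 0], [0, 0, 0, 0, 0, 0], [0, 0, 0, 0, 0, 0], [0, 0, 0, 0, 0, 0], [0, 0, 0, 0, 0, 0], [0, 0, 0, 0, 0, 0], [0, 0, 0, 0, 0, 0], [0, 0, 0, 0, 0, 0]]]'

```text
time_s: 7.55
position: [0.4506, -0.0604, 0.2901]
ee_rot: [-3.131, 0.263, -0.0]
ft_force: [0.6, -1.1, 0.4]
opening: 0.0001
```

Call:
send_rows --steps '[[[0, 0, 0, 0, 0, 0], [0, 0, 0, 0, 0, 0], [0, 0, 0, 0, 0, 0], [0, 0, 0, 0, 0, 0], [0, 0, 0, 0, 0, 0], [0, 0, 0, 0, 0, 0], [0, 0, 0, 0, 0, 0], [0, 0, 0, 0, 0, 0], [0, 0, 0, 0, 0, 0], [0, 0, 0, 0, 0, 0]]]'

```text
time_s: 8.55
position: [0.4506, -0.0604, 0.2901]
ee_rot: [3.131, -0.263, 0.0]
ft_force: [-0.5, -0.3, -0.4]
opening: 0.0
```

Call:
send_rows --steps '[[[0, 0, 0, 0, 0, 0], [0, 0, 0, 0, 0, 0], [0, 0, 0, 0, 0, 0], [0, 0, 0, 0, 0, 0], [0, 0, 0, 0, 0, 0], [0, 0, 0, 0, 0, 0], [0, 0, 0, 0, 0, 0], [0, 0, 0, 0, 0, 0], [0, 0, 0, 0, 0, 0], [0, 0, 0, 0, 0, 0]]]'

```text
time_s: 9.55
position: [0.4506, -0.0604, 0.2901]
ee_rot: [-3.131, 0.263, 0.0]
ft_force: [-0.0, 0.1, 0.5]
opening: -0.0
```

```bash
python3 - <<'E'
from workcell import imaging
import cv2
p=imaging.get_image("side")["pixels"][120:360,180:480,::-1]
cv2.imwrite(f"pics/side3.png",cv2.resize(p,None,fx=2.4,fy=2.4,interpolation=cv2.INTER_CUBIC))
E
```

```text
(no output)
```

View pics/side3.png

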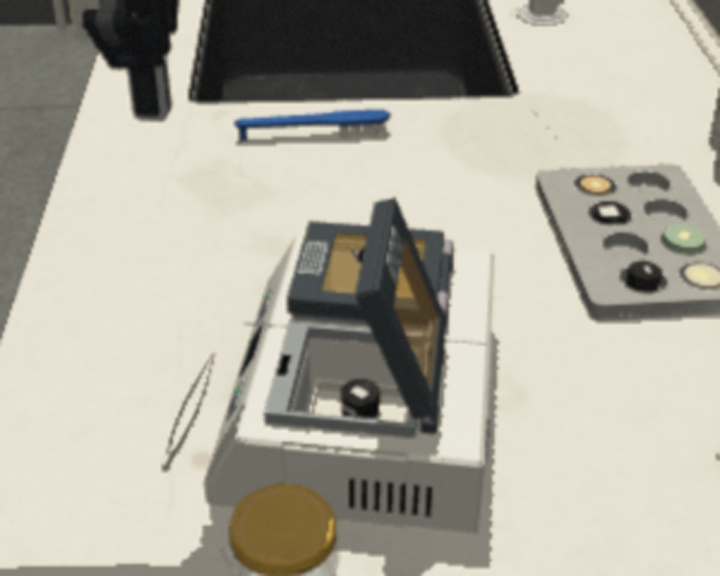

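The hatch moved slightly further, to (388,203), after the last picture. I'll check its angle against the projection.

```bash
python3 - <<'E'
import pickle
from h import *
s=pickle.load(open("side.pkl","rb"))
ux=np.array([.9857,-.168,0]);uy=np.array([.168,.9857,0]);h=np.array([.529,-.0735,.104])+.105*ux
for a in(.9,1.05,1.1,1.2,1.3):
    for y in(-.054,.054):
        p=proj(s,h-.118*np.cos(a)*ux+[0,0,.118*np.sin(a)]+y*uy)
        print(a,y,((p-[180,120])*2.4).round())
E
```

```text
0.9 -0.054 [318. 300.]
0.9 0.054 [342. 206.]
1.05 -0.054 [341. 289.]
1.05 0.054 [362. 195.]
1.1 -0.054 [350. 286.]
1.1 0.054 [370. 192.]
1.2 -0.054 [367. 281.]
1.2 0.054 [385. 188.]
1.3 -0.054 [385. 278.]
1.3 0.054 [402. 184.]
```

Call:
send_rows --steps '[[[0, 0, 0, 0, 0, 0], [0, 0, 0, 0, 0, 0], [0, 0, 0, 0, 0, 0], [0, 0, 0, 0, 0, 0], [0, 0, 0, 0, 0, 0], [0, 0, 0, 0, 0, 0], [0, 0, 0, 0, 0, 0], [0, 0, 0, 0, 0, 0], [0, 0, 0, 0, 0, 0], [0, 0, 0, 0, 0, 0]]]'

```text
time_s: 10.6
position: [0.4506, -0.0604, 0.2901]
ee_rot: [3.131, -0.263, 0.0]
ft_force: [0.2, -0.1, -0.0]
opening: -0.0001
```

```bash
python3 - <<'E'
from workcell import imaging
import cv2
p=imaging.get_image("side")["pixels"][120:360,180:480,::-1]
p=cv2.resize(p,None,fx=2.4,fy=2.4,interpolation=cv2.INTER_CUBIC)
cv2.imwrite(f"pics/side4.png",p)
print(cv2.absdiff(p,cv2.imread("pics/side3.png")).max())
t=imaging.get_image("top")["pixels"][140:315,230:460,::-1]
cv2.imwrite("pics/top4.png",cv2.resize(t,None,fx=3.2,fy=3.2,interpolation=cv2.INTER_CUBIC))
E
```

```text
26
```

View pics/top4.png

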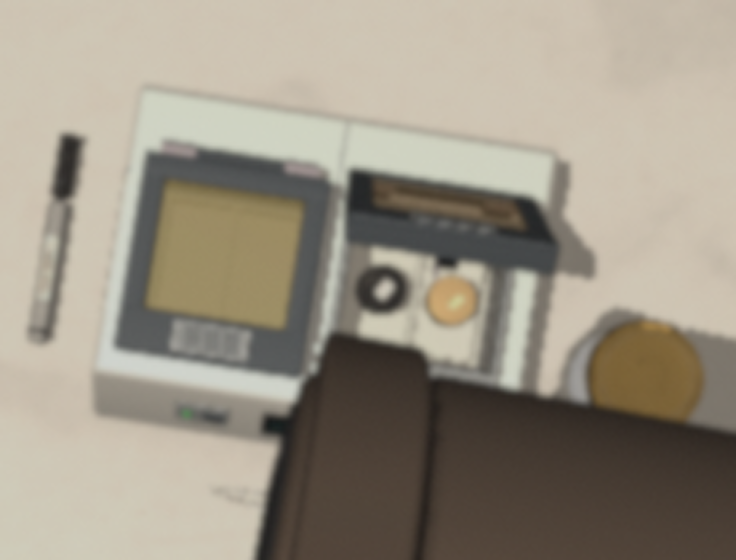

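The front-edge corners, measured at (370,295) and (388,203), match an angle of about 1.2 rad in x. In y they sit about 15 zoom pixels low, probably because my hinge height is approximate. The top view shows both mounts in the carrier, at (382,288) and (452,300), and the left hatch shut.

```bash
python3 -c "
from workcell import bot
print(bot.hand_in())"
```

```text
the job is handed in; nothing more can be done
None
```

I opened the right-hand hatch, the one over the two mounts, and handed the job in at about 10.7 s; the hand-in gives no verdict.

- **Press:** I pushed the pad down about 6 mm with the shut fingertips until it met the hard stop, at 28 N. I then drew the fingers up and towards the front, and the hatch popped open.
- **Watch:** With the arm held still and clear for about 5 s, pictures at the end of that time and a second earlier show the hatch up, at roughly 1.2 rad. The force reading stayed within sensor noise, about 1 N.
- **Last checks:** The left hatch is still shut and both mounts are in the carrier. The jar, marker and tweezers show no visible shift, though the arm partly hid the tweezers in the last top view.
- **Disagreements:**
  - The hatch angle matches horizontally in the side view, but its edge sits about 15 zoomed pixels (6 camera pixels) lower than I predicted. I put that down to my approximate hinge height and did not resolve it.
  - The last two side pictures differ by up to 26 grey levels somewhere. I did not look into where, or view the second one.

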